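# Put away a stack of new test supplies, old stock in front

### The arm

A 6-joint arm with a two-finger parallel gripper is mounted at the origin on a cart in front of the work surface, level with it; the furniture and walls round the work are solid. World frame = base frame: x ahead of the robot, y to its left, z up, the work surface at z = 0. Lengths are in mm, angles in degrees, forces in N, time in s.
With the tool pointing down it reaches from about 300 to 850 mm from the base axis. Payload 4.2 kg.
Tool frame: the origin (TCP) lies midway between the tips of the shut fingers; the grasp point (between the pads) lies 19 mm behind it; z points along the fingers, y is the line along which they close (so a half turn about z gives the same grasp; the last joint's range is limited). The gripper opens to 91 mm and grips with 3 to 60 N. Pads are 32 mm wide; open, the fingers measure 118 mm over their backs; the gripper's body (76 mm by 178 mm) begins 60 mm behind the grasp point.
Start: joints at [-73.396, 18.312, 89.639, -0, 72.044, -1.146], TCP at [175.302, -547.642, 213.976] pointing down, gripper open.
Joint ranges: [-177.97, 177.97], [-48.28, 115.42], [12.27, 149.76], [-77.06, 257.06], [2.81, 150.46], [-146.56, 146.56]. Speed limits (degrees/s): [147.25, 147.25, 180, 180, 180, 180].

### API

Orientations are given as [roll, pitch, yaw] about the fixed x, y, z axes, in that order (R = Rz(yaw) Ry(pitch) Rx(roll)).
In Python, from workcell import env gives the robot as it stands.
- The arm moves only by the shell command python3 -m jog 'ROWS' [FORCE]. ROWS is a JSON object of lists of equal length, an entry for each row: "jaw": the finger opening in mm, from 0 to 91.2; "slide": the shift along the tool's x, y, z in units of 30 mm (1.0 is 30 mm), a list of three; "spin": the turn about the tool's z in units of 8 degrees (1.0 is 8 degrees). In form: {"jaw": [jaw, ...], "slide": [[dx, dy, dz], ...], "spin": [spin, ...]}. A call has 1 to 10 rows; each row shifts and turns the commanded pose from where the row before left it, along the tool's axes as they then stand; what a row does not reach is not made up. A row lasts 1/10 s, in which the tool goes at most 50 mm and 8.59 degrees, less where a joint would pass 70% of its speed; a pose out of reach is approached as far as the arm can. A call is refused whole if a number of a shift passes 1 or a number of a turn 1, either way. A call with a gripper value outside its range is refused whole. The fingers move at their own pace and stop on an object; FORCE is the grip in N (left out, the last holds). Time passes only in rows, so rows that do not move let the fingers close. It gives the time, the measured TCP pose, the force, the opening and the grip force at its end, in the units of the state.
- env.state(): the state, without advancing time (a new reading comes with each control period).
- env.grab_frame(name): name is "scene" or "top"; returns the picture (420x560x3 uint8, red, green, blue); there is no depth.
- env.camera_model(name): a dict with "fx", "fy", "cx", "cy" (pixels), "D" ([k1, k2, p1, p2, k3] as OpenCV has them; the pictures are not rectified), "camera_from_world" (4x4, takes a point from world to camera coordinates). Camera axes: x right, y up, looking along -z (the intrinsics and any distortion apply to the point x, -y, -z); pixel columns grow to the right and rows downward; lengths in mm; the calibration is good to about 2 mm. A picture is of the moment at which its call begins. camera_model takes no time and is no camera call.
- env.job_done(): hands the job in; it is judged then, once.
The state is a dict: "time_s": time; "qpos": joint angles; "qvel": joint speeds; "effort": joint torques, N m; "ee_pos": TCP position; "ee_rot": TCP orientation; "force": force on the tool from outside, world axes, zero at the start; "torque": the same for the moment, N m; "gripper_width": finger opening in mm; "gripper_force": force on a finger pad.
Only numpy, scipy, OpenCV 4.12 (cv2) and the standard library are available. Lean on these libraries where they do the work, as an engineer would, in place of code of your own. Each camera call takes 0.05 s, during which the arm holds its last target. There are 200 camera calls.

### The job

Take the stack of new supplies apart from the top down and put each one away before taking the next: set it down gently, right side up, flat on the floor of the blue bin that already holds one of its own kind, behind the old one, so that the old stock is used first. Do not tip anything over, and leave the capped sample pot and the hand meter where they stand.

Things in the scene. Friction and masses are not known exactly. Their poses are not given: they have to be found in the camera images.
- new_jar: the loose new white screw jar with lettering, on top of the stack: round, 34 mm across, 46 mm high, 25 g. Origin: centre of its underside, z up its axis. The stack, from the top: jar, purple-printed carton, green-banded carton, flat cream carton; they only rest on one another, not quite square
- new_lancet: the loose new white carton with purple print, second from the top: 52 mm (its x) by 72 mm (y) by 60 mm high, 70 g. Origin: centre of its underside
- new_ampoule: the loose new white carton with green bands, third from the top: 64 x 64 mm, 45 mm high, 90 g. Origin: centre of its underside
- new_capillary: the loose new flat cream carton at the bottom of the stack: 55 mm (its x) by 95 mm (y) by 28 mm high, 60 g. Origin: centre of its underside
- jar_bin: fixed low blue open bin; one old white screw jar, 46 mm high, fixed, at its front, its back face at x = -71 mm; behind it free to +108 mm. Inside 216 x 50 mm (x, y), floor 2.5 mm, walls 3 mm; sides 13.5, front 11, back and rear corners 27 mm high over origin. White card on the front (-x, nearest the robot). Origin: centre of its underside, 3 mm over the worktop
- lancet_bin: fixed low blue open bin; one old purple-printed carton, 60 mm high, fixed, at its front, its back face at x = -33 mm; behind it free to +108 mm (72 mm side along x). Inside 216 x 68 mm (x, y), floor 2.5 mm, walls 3 mm; sides 13.5, front 11, back and rear corners 27 mm high over origin. White card on the front (-x, nearest the robot). Origin: centre of its underside, 3 mm over the worktop
- ampoule_bin: fixed low blue open bin; one old green-banded carton, 45 mm high, fixed, at its front, its back face at x = -41 mm; behind it free to +108 mm. Inside 216 x 80 mm (x, y), floor 2.5 mm, walls 3 mm; sides 13.5, front 11, back and rear corners 27 mm high over origin. White card on the front (-x, nearest the robot). Origin: centre of its underside, 3 mm over the worktop
- capillary_bin: fixed low blue open bin; one old flat cream carton, 28 mm high, fixed, at its front, its back face at x = -10 mm; behind it free to +108 mm (95 mm side along x). Inside 216 x 71 mm (x, y), floor 2.5 mm, walls 3 mm; sides 13.5, front 11, back and rear corners 27 mm high over origin. White card on the front (-x, nearest the robot). Origin: centre of its underside, 3 mm over the worktop
- sample_pot: a loose capped sample pot, white and clear, 43 mm across, 84 mm high, standing between the stack and the bins; to be left alone. Origin: centre of its underside
- meter: a loose white and blue hand-held meter lying on the worktop, 174 x 78 mm, 48 mm high; to be left alone. Origin: centre of its underside. (Overhead: the wall cabinet hangs 0.57 m above the worktop, beyond about x = 0.6 m and left of about y = -0.07 m; keep wrists clear of it)
Not all that is in view belongs to the job. What is meant by the new_jar is not brown, and is the smaller of those in its own colour.

How it is judged (in metres and radians):
On the way, in this order (a step that is already met when the one before it is completed fails the run):
1. the new small white screw jar stands or lies released in its own bin, behind the old one (x of new_jar in the frame of jar_bin between -0.06 and 0.095 m and y of new_jar in the frame of jar_bin between -0.011 and 0.011 m and z of new_jar in the frame of jar_bin between -0.001 and 0.006 m and angle between new_jar's own z axis and vertical below 0.08 rad and contact force between new_jar and the fingers below 0.2 N and linear speed of new_jar below 0.02 m/s), for 0.2 s.
2. the new purple-printed white carton stands or lies released in its own bin, behind the old one, after the one that was on top of it (x of new_lancet in the frame of lancet_bin between -0.005 and 0.075 m and y of new_lancet in the frame of lancet_bin between -0.011 and 0.011 m and z of new_lancet in the frame of lancet_bin between -0.001 and 0.006 m and angle between new_lancet's own z axis and vertical below 0.08 rad and contact force between new_lancet and the fingers below 0.2 N and linear speed of new_lancet below 0.02 m/s), for 0.2 s.
3. the new green-banded carton stands or lies released in its own bin, behind the old one, after the one that was on top of it (x of new_ampoule in the frame of ampoule_bin between -0.015 and 0.079 m and y of new_ampoule in the frame of ampoule_bin between -0.011 and 0.011 m and z of new_ampoule in the frame of ampoule_bin between -0.001 and 0.006 m and angle between new_ampoule's own z axis and vertical below 0.08 rad and contact force between new_ampoule and the fingers below 0.2 N and linear speed of new_ampoule below 0.02 m/s), for 0.2 s.
4. the new long flat cream carton stands or lies released in its own bin, behind the old one, after the one that was on top of it (x of new_capillary in the frame of capillary_bin between 0.03 and 0.064 m and y of new_capillary in the frame of capillary_bin between -0.011 and 0.011 m and z of new_capillary in the frame of capillary_bin between -0.001 and 0.006 m and angle between new_capillary's own z axis and vertical below 0.08 rad and contact force between new_capillary and the fingers below 0.2 N and linear speed of new_capillary below 0.02 m/s), for 0.2 s.
At the end, for the whole second after the job is handed in: Each of the four new supplies rests released and right side up (within 0.08 rad) on the floor of its own bin (underside within 3.5 mm of it), within 11 mm of the bin's middle line, wholly inside and behind the old one of its kind (all of step 1 and all of step 2 and all of step 3 and all of step 4); the robot touches nothing.
It fails at once if one of the new supplies is tipped by more than 40 degrees (angle between any of new_jar, new_lancet, new_ampoule, new_capillary's own z axis and vertical above 0.7 rad).
It fails at once if one of the new supplies is dropped or flung into its bin (faster than 0.6 m/s in the last 18 mm above the floor: a fall of 2 cm or more) ((horizontal distance between new_jar and jar_bin below 0.12 m and z of new_jar in the frame of jar_bin below 0.02 m and linear speed of new_jar above 0.6 m/s) or (horizontal distance between new_lancet and lancet_bin below 0.12 m and z of new_lancet in the frame of lancet_bin below 0.02 m and linear speed of new_lancet above 0.6 m/s) or (horizontal distance between new_ampoule and ampoule_bin below 0.12 m and z of new_ampoule in the frame of ampoule_bin below 0.02 m and linear speed of new_ampoule above 0.6 m/s) or (horizontal distance between new_capillary and capillary_bin below 0.12 m and z of new_capillary in the frame of capillary_bin below 0.02 m and linear speed of new_capillary above 0.6 m/s)).
It fails at once if the sample pot is shifted by more than 20 mm or tipped over (distance of sample_pot from where it was at the start of the episode above 0.02 m or angle between sample_pot's own z axis and vertical above 0.4 rad).
It fails at once if the meter is shifted by more than 20 mm (distance of meter from where it was at the start of the episode above 0.02 m).
It also fails if it takes over 112 s, if anything falls off the work surface, if the arm or the gripper's body presses on something with over 40 N, if the wrist force passes 120 N, or if a joint passes its speed limit or range.

## Working session

There is one attempt and no reset: what is moved stays moved. The work goes in short steps, Python scripts to look and compute and a shell command to move; the robot and the scene stay as the last step left them, time stands still between calls to the robot, and variables do not carry over. Pictures are saved under pics/ and viewed, at most 14 in all, crops included, and the job is handed in when it is done.

```bash
mkdir -p pics; ls
python3 - <<'E'
from workcell import env
import cv2
for n in("scene","top"):
    im=env.grab_frame(n); cv2.imwrite(f"pics/{n}0.png",im[:,:,::-1]); m=env.camera_model(n); print(n,m)
s=env.state(); print(s)
E
```

```text
pics
scene {'fx': 516.1558643117945, 'fy': 516.1558643117945, 'cx': 283.1483590190447, 'cy': 205.97245668376624, 'D': array([-0.10099622,  0.        ,  0.        ,  0.        ,  0.        ]), 'camera_from_world': array([[ 6.06634033e-01, -7.94840231e-01,  1.49718756e-02,
        -2.66239927e+02],
       [ 3.71554731e-01,  3.00125062e-01,  8.78562479e-01,
        -2.97467968e+02],
       [-7.02810238e-01, -5.27403029e-01,  4.77392725e-01,
        -9.95760691e+02],
       [ 0.00000000e+00,  0.00000000e+00,  0.00000000e+00,
         1.00000000e+00]])}
top {'fx': 389.2601775085258, 'fy': 389.2601775085258, 'cx': 277.12555007280383, 'cy': 212.17508324018758, 'D': array([-0.07323838,  0.        ,  0.        ,  0.        ,  0.        ]), 'camera_from_world': array([[ 2.90172231e-02, -9.99576883e-01, -2.01386046e-03,
         1.98484199e+01],
       [ 9.92678867e-01,  2.85805437e-02,  1.17353394e-01,
        -5.14140757e+02],
       [-1.17246182e-01, -5.40438633e-03,  9.93088176e-01,
        -1.03981919e+03],
       [ 0.00000000e+00,  0.00000000e+00,  0.00000000e+00,
         1.00000000e+00]])}
{'time_s': 0.1, 'qpos': array([-7.33957924e+01,  1.83481652e+01,  8.97007756e+01, -6.34436149e-04,
        7.20436897e+01, -1.14309298e+00]), 'qvel': array([-0.00627438, -0.13764222, -0.14094416,  0.02014443,  0.06090683,
        0.02829882]), 'effort': array([ 6.70156187e-04, -4.13332844e+01, -2.32509452e+01,  7.29241641e-02,
        4.21917520e-02, -4.75888351e-05]), 'ee_pos': array([ 175.16347169, -547.18525099,  213.19326758]), 'ee_rot': array([-1.79907376e+02, -1.24482376e-03,  1.77474957e+01]), 'force': array([ 0.81706205,  0.58309909, -0.96809163]), 'torque': array([-0.03133677,  0.00308059,  0.01701746]), 'gripper_force': 0.0, 'gripper_width': 91.28217704355048}
```

View pics/scene0.png

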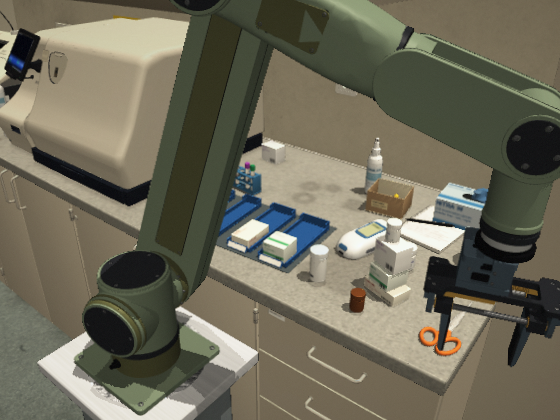

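View pics/top0.png

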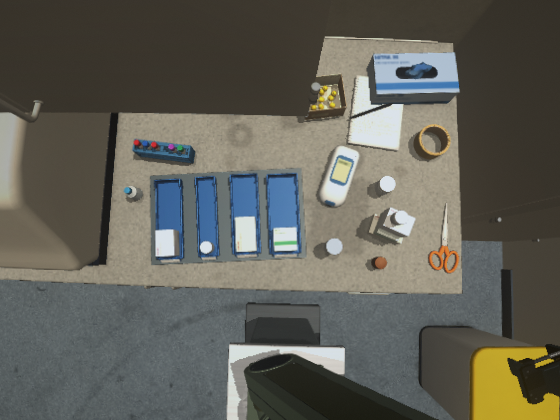

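The top view shows the bins side by side around (150–305, 170–262). From left to right they look like lancet (168), jar (207), capillary (244) and ampoule (283). The stack is at (393,225), the pot at (334,247) and the meter at (340,177). There are three jar candidates: white on the stack (398,217), a white one off to the side (387,184) and brown (380,263). I'll enlarge these to confirm.

```bash
cat > h.py <<'E'
import numpy as np, cv2
from workcell import env
def ray(n,uv):
    m=env.camera_model(n);K=np.array([[m['fx'],0,m['cx']],[0,m['fy'],m['cy']],[0,0,1]])
    p=cv2.undistortPoints(np.array(uv,float).reshape(-1,1,2),K,m['D']).reshape(-1,2)
    d=np.c_[p[:,0],-p[:,1],-np.ones(len(p))];T=m['camera_from_world'];R=T[:3,:3]
    return -R.T@T[:3,3], d@R
def plane(n,uv,z):
    c,d=ray(n,uv);return c+d*((z-c[2])/d[:,2])[:,None]
def proj(n,P):
    m=env.camera_model(n);K=np.array([[m['fx'],0,m['cx']],[0,m['fy'],m['cy']],[0,0,1]]);T=m['camera_from_world']
    q=np.array(P,float).reshape(-1,3)@T[:3,:3].T+T[:3,3];q=q*[1,-1,-1]
    return cv2.projectPoints(q,np.zeros(3),np.zeros(3),K,m['D'])[0].reshape(-1,2)
def crop(n,x0,y0,x1,y1,s,f,grid=10):
    im=env.grab_frame(n)[y0:y1,x0:x1,::-1];im=cv2.resize(im,None,fx=s,fy=s,interpolation=cv2.INTER_CUBIC)
    for x in range(-(-x0//grid)*grid,x1,grid):cv2.line(im,((x-x0)*s,0),((x-x0)*s,6),(0,255,255),1);cv2.putText(im,str(x),((x-x0)*s,16),0,.35,(0,255,255))
    for y in range(-(-y0//grid)*grid,y1,grid):cv2.line(im,(0,(y-y0)*s),(6,(y-y0)*s),(0,255,255),1);cv2.putText(im,str(y),(8,(y-y0)*s+4),0,.35,(0,255,255))
    cv2.imwrite('pics/'+f,im);return im
E
python3 - <<'E'
from h import *
a=crop("top",355,170,425,275,5,"a.png");b=crop("scene",330,205,415,310,5,"b.png")
cv2.imwrite("pics/ab.png",np.hstack([a,b]))
crop("top",145,165,305,270,5,"bins.png")
E
```

```text
(no output)
```

View pics/ab.png

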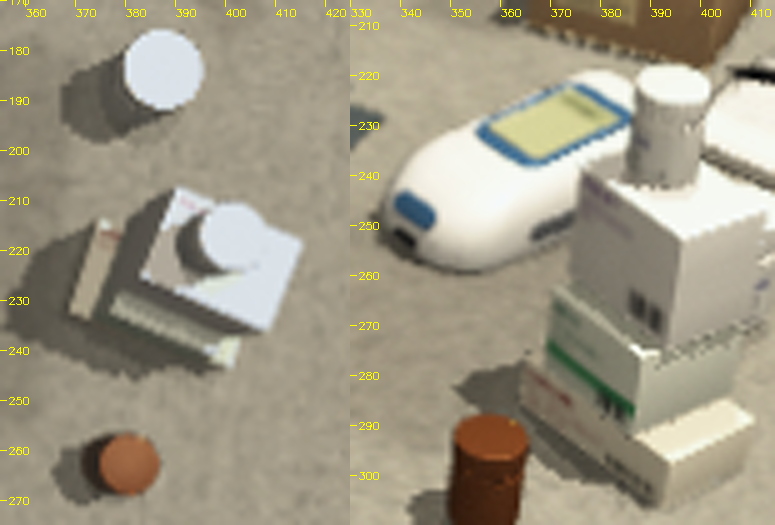

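View pics/bins.png

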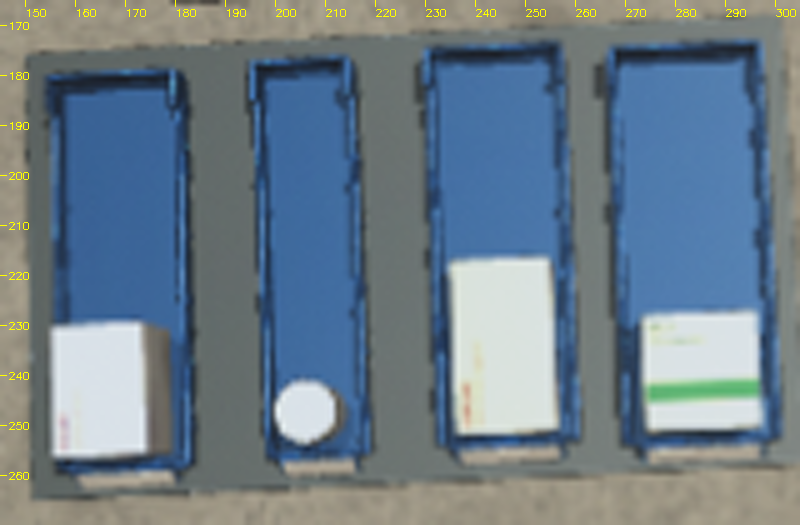

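The crop confirms it. The white lettered disc at top (401,217) / scene (393,80→220) stands on the stack and is smaller than the other white jar at (387,184), so it is new_jar. The brown pot is at (380,263). From left to right the bins hold purple, jar, cream and green old stock. Next I'll measure.

Run:
```python
from h import *
im=env.grab_frame("top");hsv=cv2.cvtColor(im,cv2.COLOR_RGB2HSV)
c,_=ray("top",[[0,0]]);print("cam",c.round())
# bins
blue=cv2.inRange(hsv,(100,120,30),(125,255,255))
for name,x0,x1,W,yr in(("lancet",145,188,74,(185,225)),("jar",190,222,56,(185,235)),("cap",224,262,77,(180,212)),("amp",263,303,86,(180,222))):
    L=[];Rr=[]
    for y in range(*yr):
        xs=np.where(blue[y,x0:x1])[0]+x0
        L.append((xs[0]-.5,y));Rr.append((xs[-1]+.5,y))
    l=plane("top",L,16.5);r=plane("top",Rr,3 if name!="amp" else 16.5)
    fl=np.polyfit(l[:,0],l[:,1],1);fr=np.polyfit(r[:,0],r[:,1],1)
    xm=620
    xc=(x0+x1)//2;ys=np.where(blue[165:215,xc])[0]+165
    b=plane("top",[[xc,ys[0]-.5]],30)[0]
    d=np.arctan((fl[0]+fr[0])/2);mid=(np.polyval(fl,xm)+np.polyval(fr,xm))/2
    bx=b[0];o=np.array([bx,mid+(bx-xm)*np.tan(d)])-111*np.array([np.cos(d),np.sin(d)])
    print(name,"slopes deg",np.degrees(np.arctan([fl[0],fr[0]])).round(1),"width",(np.polyval(fl,xm)-np.polyval(fr,xm)).round(1),"mid@620",mid.round(1),"back",b.round(1),"origin",o.round(1))
# old items by pixel, top faces
for n,z,p in(("lancet",68-2.5,[[155,230],[173,229],[174.5,255.5],[155.5,257]]),("cap",33.5,[[234.5,217],[255,216.5],[256.5,251.5],[236.5,252.5]]),("amp",50.5,[[273.5,228],[296.5,227],[297,250.5],[273.5,251.5]]),("jar",51.5,[[206,247.5]])):
    P=plane("top",p,z);print("old",n,P[:,:2].round(0).tolist())
g=lambda p,z:plane("top",p,z)
# jar disc / lancet top
m=cv2.inRange(hsv,(100,0,205),(125,60,255))
P=g([[390.6,207.2],[415.4,218.4],[408.4,236.4],[383,225]],133);print("lancet",P[:,:2].round(1).tolist(),P.mean(0).round(1),[np.linalg.norm(P[i]-P[i-1]).round(1) for i in range(4)])
for i in(1,2):
    e=P[i]-P[i-1];print("edge ang",np.degrees(np.arctan2(e[1],e[0])).round(1))
print("jar",g([[401.4,217.2]],179).round(1),g([[395,217.2],[408,217.2]],179)[:,1].round(1))
print("pot",g([[334,247]],84).round(),"brown",g([[380,263]],0).round(), "jar2",g([[387,184]],60).round())
# scene view rays: jar top centre crop (672,85)->
u=[330+(672-350)/5,205+85/5];print("scene jar",plane("scene",[u],179).round(1))
u=lambda x,y:[330+(x-350)/5,205+y/5]
Q=plane("scene",[u(583,168),u(680,240),u(775,207)],133);print("scene lancet",Q[:,:2].round(1).tolist())
Q=plane("scene",[u(556,287),u(638,358)],73);print("scene amp",Q[:,:2].round(1).tolist(),np.linalg.norm(Q[0]-Q[1]))
Q=plane("scene",[u(525,363),u(660,460),u(755,417)],28);print("scene cap",Q[:,:2].round(1).tolist(),np.linalg.norm(np.diff(Q,axis=0),axis=1))
Q=plane("top",[[355+104/5,170+218/5],[355+68/5,170+313/5]],28);print("top cap end",Q[:,:2].round(1).tolist(),np.linalg.norm(Q[0]-Q[1]))
Q=plane("top",[[355+112/5,170+295/5],[355+233/5,170+350/5]],73);print("top amp",Q[:,:2].round(1).tolist(),np.linalg.norm(Q[0]-Q[1]))
```

```text
cam [ 388.   29. 1093.]
lancet slopes deg [4.6 5. ] width 72.3 mid@620 349.1 back [599.3 348.3  30. ] origin [488.7 338. ]
jar slopes deg [5.1 5.3] width 55.1 mid@620 243.1 back [607.8 235.9  30. ] origin [497.3 232. ]
cap slopes deg [4.6 4.8] width 77.0 mid@620 134.1 back [619.1 132.9  30. ] origin [508.5 124.9]
amp slopes deg [4.  4.2] width 85.6 mid@620 26.1 back [622.3  21.5  30. ] origin [511.5  18.3]
old lancet [[452.0, 358.0], [456.0, 310.0], [386.0, 302.0], [381.0, 353.0]]
old cap [[496.0, 151.0], [499.0, 95.0], [404.0, 87.0], [400.0, 142.0]]
old amp [[468.0, 43.0], [472.0, -19.0], [410.0, -21.0], [405.0, 41.0]]
old jar [[410.0, 222.0]]
lancet [[521.9, -249.2], [495.5, -311.9], [450.0, -293.7], [476.7, -229.9]] [ 486.  -271.2  133. ] [np.float64(49.2), np.float64(68.0), np.float64(49.0), np.float64(69.2)]
edge ang -112.8
edge ang 158.2
jar [[ 492.3 -261.8  179. ]] [-246.4 -277.7]
pot [[ 421. -115.   84.]] brown [[ 382. -257.    0.]] jar2 [[ 595. -261.   60.]]
scene jar [[ 493.4 -260.2  179. ]]
scene lancet [[476.7, -230.6], [451.2, -291.3], [500.9, -312.6]]
scene amp [[467.4, -228.7], [441.7, -283.8]] 60.81255487266323
scene cap [[464.0, -219.3], [437.9, -302.5], [492.7, -322.7]] [87.18379597 58.33339366]
top cap end [[517.5, -238.2], [464.4, -218.2]] 56.77305883600045
top amp [[471.3, -231.2], [443.9, -295.6]] 70.01895110616067
```

Sizes and both views agree to about 3 mm. The bins are yawed about 4.8°. The lancet carton is at (486,−271) with its long axis at 67°, and the jar is at (492.5,−261). The pot is at (421,−115). I'll approach the jar at tool yaw ≈5°.

```bash
python3 -m jog '{"jaw":[91,91,91,91,91,91,91,91,91,91],"slide":[[0,0,0],[0,0,0],[0.9,-0.7,0],[0.9,-0.7,0],[0.9,-0.7,0],[0.9,-0.7,0],[0.9,-0.7,0],[0.9,-0.7,0],[0.9,-0.7,0],[0.9,-0.7,0]],"spin":[0.8,0.8,0,0,0,0,0,0,0,0]}' 10
cat > go.py <<'E'
import sys,numpy as np
from workcell import env
# usage: go.py X Y Z YAW : remaining shift in units (tool axes at the goal yaw), and spin units
X,Y,Z,W=map(float,sys.argv[1:5]);s=env.state();p=s['ee_pos'];y=s['ee_rot'][2]
a=np.radians(W);d=np.array([X,Y,Z])-p
print('t',round(s['time_s'],1),'pos',p.round(1),'rot',s['ee_rot'].round(1),'w',round(s['gripper_width'],1),'gf',round(s['gripper_force'],1),'F',s['force'].round(1))
print('slide@goal yaw',np.round([(d[0]*np.cos(a)+d[1]*np.sin(a))/30,(d[0]*np.sin(a)-d[1]*np.cos(a))/30,-d[2]/30],2),'spin',round(-((W-y+180)%360-180)/8,2))
E
python3 go.py 492.5 -261 195 4.8
```

```text
time_s: 1.3
ee_pos: [376.9, -360.6, 214.0]
ee_rot: [180.0, -0.0, 4.9]
force: [-0.1, -0.1, 0.0]
gripper_width: 91.5
gripper_force: 0.0
t 1.3 pos [ 376.9 -360.6  214. ] rot [180.   -0.    4.9] w 91.5 gf 0.0 F [-0.1 -0.1  0. ]
slide@goal yaw [ 4.12 -2.98  0.63] spin 0.02
```

```bash
python3 -m jog '{"jaw":[91,91,91,91,91,91,70,60,56,56],"slide":[[0.82,-0.6,0],[0.82,-0.6,0],[0.82,-0.6,0],[0.82,-0.6,0],[0.82,-0.6,0],[0,0,0.4],[0,0,0.5],[0,0,0.5],[0,0,0.4],[0,0,0.3]],"spin":[0,0,0,0,0,0,0,0,0,0]}' 10 >/dev/null
python3 go.py 492.5 -261 151 4.8
python3 - <<'E'
from h import *
a=crop("scene",340,130,470,310,3,"c.png",20);b=crop("top",340,160,450,340,3,"d.png",20);cv2.imwrite("pics/cd.png",np.hstack([a,b]))
E
```

```text
t 2.3 pos [ 489.9 -261.5  149.7] rot [-1.8e+02  1.0e-01  4.9e+00] w 61.8 gf 0.0 F [-0.4 -0.5 -0.5]
slide@goal yaw [ 0.09 -0.01 -0.04] spin 0.02
```

View pics/cd.png

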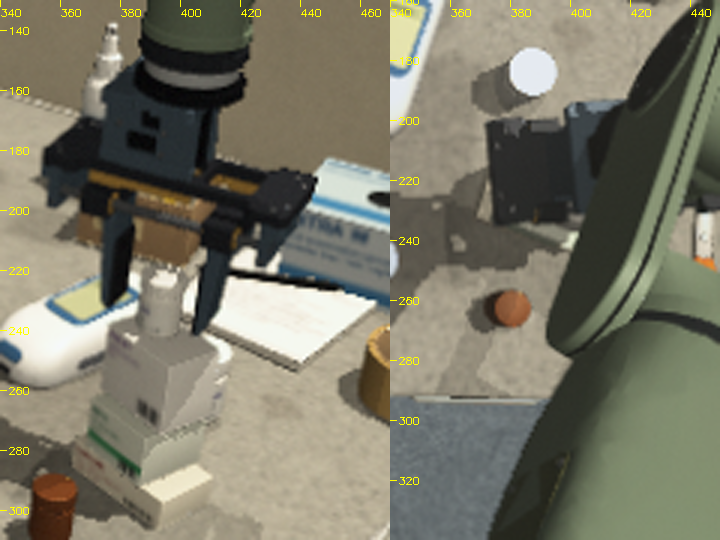

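The jar at scene (394,235) stands between the two open fingers. I'll close on it and lift.

```bash
python3 -m jog '{"jaw":[30,25,25,25,25,25,25,25,25,25],"slide":[[0.08,0,0],[0,0,0],[0,0,0],[0,0,0],[0,0,0],[0,0,-0.2],[0,0,-0.4],[0,0,-0.5],[0,0,-0.5],[0,0,-0.4]],"spin":[0,0,0,0,0,0,0,0,0,0]}' 10 >/dev/null
python3 go.py 517 234 180 4.8
```

```text
t 3.4 pos [ 493.5 -261.3  212.8] rot [ 1.799e+02 -1.000e-01  4.900e+00] w 33.2 gf 10.0 F [-1.1  0.2  0.3]
slide@goal yaw [  2.16 -16.39   1.09] spin 0.02
```

```bash
python3 -m jog '{"jaw":[25,25,25,25,25,25,25,25,25,25],"slide":[[0.1,-0.4,0],[0.1,-0.7,0],[0.1,-0.9,0],[0.1,-0.95,0],[0.1,-0.95,0],[0.1,-0.95,0],[0.1,-0.95,0],[0.1,-0.95,0],[0.1,-0.95,0],[0.1,-0.95,0]],"spin":[0,0,0,0,0,0,0,0,0,0]}' >/dev/null
python3 -m jog '{"jaw":[25,25,25,25,25,25,25,25,25,25],"slide":[[0.1,-0.95,0.1],[0.1,-0.95,0.2],[0.1,-0.95,0.3],[0.1,-0.95,0.3],[0.1,-0.95,0.3],[0.1,-0.9,0.2],[0.1,-0.7,0],[0.1,-0.4,0],[0.1,-0.3,0],[0,0,0]],"spin":[0,0,0,0,0,0,0,0,0,0]}' >/dev/null
python3 go.py 517 234 60 4.8
```

```text
t 5.4 pos [509.5 213.8 168.9] rot [180.  -0.   5.] w 33.0 gf 10.0 F [-0.4 -0.5 -0.3]
slide@goal yaw [ 0.31 -0.65  3.63] spin 0.03
```

```bash
python3 -m jog '{"jaw":[25,25,25,25,25,25,25,25,25,25],"slide":[[0.15,-0.35,0.3],[0.15,-0.3,0.6],[0,0,0.7],[0,0,0.7],[0,0,0.6],[0,0,0.5],[0,0,0.3],[0,0,0.2],[0,0,0],[0,0,0]],"spin":[0,0,0,0,0,0,0,0,0,0]}' >/dev/null
python3 go.py 517 234 23 4.8
python3 - <<'E'
from h import *
b=crop("top",140,160,310,270,4,"e.png",20)
E
```

```text
t 6.4 pos [517.1 233.3  52.4] rot [-1.8e+02 -1.0e-01  4.9e+00] w 33.0 gf 10.0 F [-0.1 -0.5 -0. ]
slide@goal yaw [-0.   -0.02  0.98] spin 0.02
```

View pics/e.png

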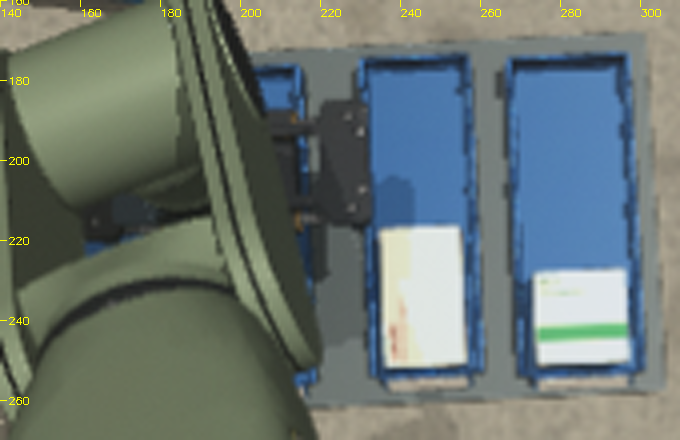

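The arm hides the jar bin, and only the gripper back at (225,200) shows. I'll lower it by the measurements and watch the force.

```bash
python3 -m jog '{"jaw":[25,25,25,25,25,25,25],"slide":[[0,0,0.3],[0,0,0.25],[0,0,0.2],[0,0,0.1],[0,0,0.06],[0,0,0.04],[0,0,0]],"spin":[0,0,0,0,0,0,0]}' >/dev/null
python3 go.py 517 234 22.2 4.8
```

```text
t 7.2 pos [516.8 233.3  24. ] rot [-180.   -0.    5.] w 32.9 gf 10.0 F [-1.  -0.6  3.2]
slide@goal yaw [ 0.01 -0.02  0.06] spin 0.02
```

```bash
python3 -m jog '{"jaw":[25,40,50,60,60,60,60,60,60,60],"slide":[[0,0,0.02],[0,0,0],[0,0,0],[0,0,0],[0,0,-0.2],[0,0,-0.5],[0,0,-0.8],[0,0,-1],[0,0,-1],[0,0,-1]],"spin":[0,0,0,0,0,0,0,0,0,0]}' >/dev/null
python3 -m jog '{"jaw":[60,91,91,91,91,91,91,91,91,91],"slide":[[0.1,0.5,-1],[0,0.9,-0.6],[0,1,0],[0,1,0],[0,1,0],[0,1,0],[0,1,0],[0,1,0],[0,1,0],[0,1,0]],"spin":[0,0,0,0,0,0,0,0,0,0]}' >/dev/null
python3 go.py 486 -271 185 68
python3 - <<'E'
from h import *
b=crop("top",145,165,275,270,6,"f.png",20)
im=env.grab_frame("top")
E
```

```text
t 9.2 pos [543.8 -48.7 206.2] rot [180.  -0.   5.] w 90.8 gf 0.0 F [-1.1  0.4 -0.2]
slide@goal yaw [-7.59  0.99  0.71] spin -7.88
```

View pics/f.png

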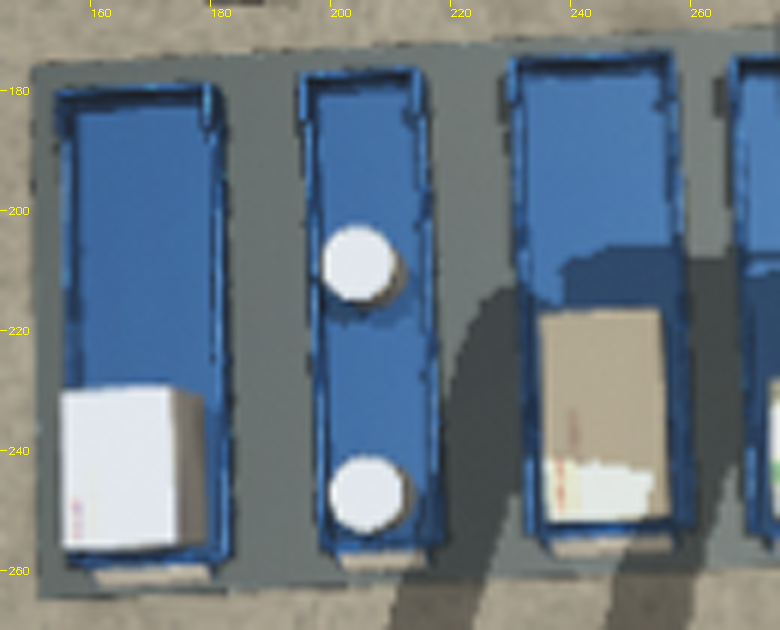

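The new jar stands at (204.5,209), in line with the old one at (206,247) and centred in its bin. Next is the lancet carton.

```bash
python3 -m jog '{"jaw":[91,91,91,91,91,91,91,91,91,91],"slide":[[0,0,0],[0,0,0],[0,0,0],[0,0,0],[0,0,0],[0,0,0],[0,0,0],[0,0,0],[-0.7,0.1,0],[-0.9,0.1,0]],"spin":[-0.9,-1,-1,-1,-1,-1,-1,-0.85,0,0]}' >/dev/null
python3 -m jog '{"jaw":[91,91,91,91,91,91,91,91,91,91],"slide":[[-0.95,0.15,0],[-0.95,0.15,0.1],[-0.95,0.15,0.2],[-0.95,0.15,0.3],[-0.9,0.15,0.3],[-0.7,0.15,0.2],[-0.4,0.05,0],[0,0,0],[0,0,0],[0,0,0]],"spin":[0,0,0,0,0,0,0,0,0,0]}' >/dev/null
python3 go.py 487 -271.5 94 67
```

```text
t 11.2 pos [ 489.2 -264.2  173.3] rot [180.  -0.  67.] w 91.3 gf 0.0 F [0.3 0.4 1.2]
slide@goal yaw [-0.25  0.03  2.64] spin 0.0
```

```bash
python3 -m jog '{"jaw":[91,91,91,91,91,91,91,91,91,91],"slide":[[-0.25,0.03,0.2],[0,0,0.4],[0,0,0.5],[0,0,0.5],[0,0,0.4],[0,0,0.3],[0,0,0.2],[0,0,0.14],[0,0,0],[0,0,0]],"spin":[0,0,0,0,0,0,0,0,0,0]}' >/dev/null
python3 go.py 487 -271.5 94 67;  python3 -m jog '{"jaw":[70,62,58,45,45,45,45],"slide":[[0,0,0],[0,0,0],[0,0,0],[0,0,0],[0,0,0],[0,0,0],[0,0,0]],"spin":[0,0,0,0,0,0,0]}' 15 >/dev/null
python3 go.py 487 -271.5 94 67
python3 - <<'E'
from h import *
crop("scene",340,130,470,310,3,"g.png",20)
E
```

```text
t 12.2 pos [ 486.9 -272.7   94. ] rot [179.9   0.   66.9] w 91.1 gf 0.0 F [ 0.8  0.5 -0.1]
slide@goal yaw [ 0.04 -0.01  0.  ] spin -0.01
t 12.9 pos [ 486.7 -272.5   93.7] rot [180.    0.   66.9] w 52.1 gf 14.9 F [-0.7 -0.3 -0. ]
slide@goal yaw [ 0.04 -0.   -0.01] spin -0.01
```

View pics/g.png

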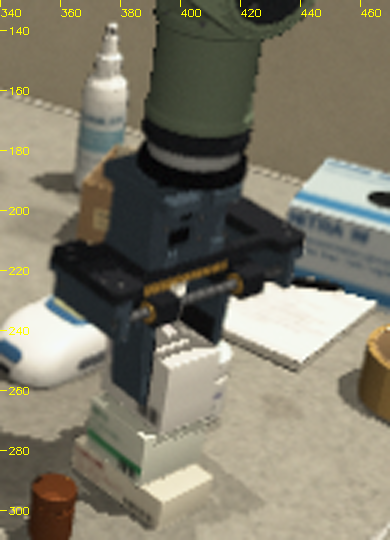

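The picture shows the fingers around the purple carton at (395,255), and the width reads 52.1 mm as it should. I'll lift, turn and carry it.

```bash
python3 -m jog '{"jaw":[45,45,45,45,45,45,45,45,45,45],"slide":[[0,0,-0.15],[0,0,-0.35],[0,0,-0.5],[0,0,-0.5],[0,0,-0.5],[0,0,-0.5],[0,0,-0.4],[0,0,-0.2],[0,0,0],[0,0,0]],"spin":[0,0,0.4,0.8,1,1,1,1,1,1]}' >/dev/null
python3 -m jog '{"jaw":[45,45,45,45,45,45,45,45,45,45],"slide":[[0,-0.3,0],[0.1,-0.6,0],[0.15,-0.9,0],[0.2,-0.95,0],[0.2,-0.95,0],[0.2,-0.95,0],[0.2,-0.95,0],[0.2,-0.95,0],[0.2,-0.95,0],[0.2,-0.95,0]],"spin":[0.6,0,0,0,0,0,0,0,0,0]}' >/dev/null
python3 -m jog '{"jaw":[45,45,45,45,45,45,45,45,45,45],"slide":[[0.2,-0.95,0],[0.2,-0.95,0],[0.2,-0.95,0],[0.2,-0.95,0],[0.2,-0.95,0],[0.2,-0.95,0],[0.1,-0.95,0],[0,-0.95,0],[0,-0.95,0],[0,-0.95,0]],"spin":[0,0,0,0,0,0,0,0,0,0]}' >/dev/null
python3 go.py 524.6 341 80 4.8
```

```text
t 16.0 pos [531.3 272.4 187.5] rot [-180.    -0.     4.6] w 52.1 gf 14.9 F [ 0.4 -0.4 -0.9]
slide@goal yaw [-0.03 -2.3   3.58] spin -0.03
```

```bash
python3 -m jog '{"jaw":[45,45,45,45,45,45,45,45,45,45],"slide":[[0,-0.9,0],[0,-0.7,0],[0,-0.4,0.2],[0,-0.25,0.5],[0,0,0.7],[0,0,0.8],[0,0,0.8],[0,0,0.7],[0,0,0.5],[0,0,0.3]],"spin":[0,0,0,0,0,0,0,0,0,0]}' >/dev/null
python3 go.py 524.6 341 26.2 4.8
```

```text
t 17.0 pos [524.9 336.9  49.1] rot [179.9   0.2   4.5] w 52.2 gf 14.9 F [-1.5  0.2  0.1]
slide@goal yaw [ 0.   -0.14  0.76] spin -0.04
```

```bash
python3 -m jog '{"jaw":[45,45,45,45,45,45,45,45],"slide":[[0,-0.08,0],[0,0,0.1],[0,0,0.2],[0,0,0.15],[0,0,0.12],[0,0,0.06],[0,0,0.04],[0,0,0]],"spin":[-0.04,0,0,0,0,0,0,0]}' >/dev/null
python3 go.py 524.6 341 26.2 4.8
```

```text
t 17.8 pos [525.8 340.9  31.4] rot [180.    0.    4.9] w 52.0 gf 14.9 F [-0.  -0.8 -1.9]
slide@goal yaw [-0.04 -0.01  0.17] spin 0.01
```

```bash
python3 -m jog '{"jaw":[45,45,45,45,45],"slide":[[0,0,0.06],[0,0,0.05],[0,0,0.04],[0,0,0.02],[0,0,0]],"spin":[0,0,0,0,0]}' >/dev/null
python3 go.py 524.6 341 26.2 4.8
```

```text
t 18.3 pos [525.8 340.9  26.4] rot [180.    0.    4.9] w 51.9 gf 14.9 F [-0.1  1.2 -1.2]
slide@goal yaw [-0.04 -0.01  0.01] spin 0.01
```

```bash
python3 -m jog '{"jaw":[45,45,45],"slide":[[0,0,0.03],[0,0,0.01],[0,0,0]],"spin":[0,0,0]}' >/dev/null
python3 go.py 524.6 341 26.2 4.8
```

```text
t 18.6 pos [526.  340.9  26.2] rot [-180.    -0.     4.9] w 52.2 gf 14.9 F [-1.6 -1.   4.9]
slide@goal yaw [-0.04 -0.01  0.  ] spin 0.01
```

```bash
python3 -m jog '{"jaw":[58,66,74,80,80,80,80,80,80,80],"slide":[[0,0,0],[0,0,0],[0,0,0],[0,0,0],[0,0,-0.2],[0,0,-0.5],[0,0,-0.8],[0,0,-1],[0,0,-1],[0,0,-1]],"spin":[0,0,0,0,0,0,0,0,0,0]}' >/dev/null
python3 -m jog '{"jaw":[91,91,91,91,91,91,91,91,91,91],"slide":[[0,0.3,-0.4],[0,0.6,0],[0,0.9,0],[0,1,0],[0,1,0],[0,1,0],[0,1,0],[0,1,0],[0,1,0],[0,1,0]],"spin":[0,0,0,0,0,0,0,0,-0.5,-1]}' >/dev/null
python3 go.py 486 -271 110 66;python3 - <<'E'
from h import *
a=crop("top",355,190,425,260,6,"a.png");b=crop("scene",350,240,415,310,6,"b.png");c=crop("top",145,165,225,270,4,"c.png")
o=np.zeros((840,812,3),np.uint8);o[:420,:420]=a;o[:420,420:810]=b
cv2.imwrite("pics/abc2.png",np.hstack([a,b]));cv2.imwrite("pics/lb.png",c)
E
```

```text
t 20.6 pos [548.4  75.3 170.1] rot [-180.     0.3   17.1] w 91.0 gf 0.0 F [ 0.4 -0.1  0.7]
slide@goal yaw [-11.39   2.8    2.  ] spin -6.11
```

View pics/abc2.png

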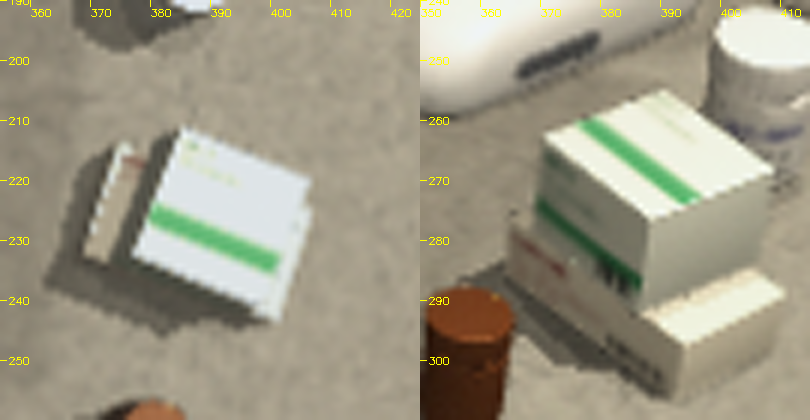

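View pics/lb.png

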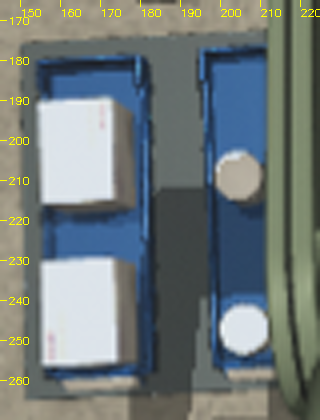

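The new purple carton stands upright behind the old one at (164,203), next to the new jar. The stack now shows the green-banded top face at top (377–407, 211–243), with the cream carton below it. I'll measure both.

Run:
```python
from h import *
T=lambda *p:[[355+x/6,190+y/6] for x,y in p]
S=lambda *p:[[350+(x-420)/6,240+y/6] for x,y in p]
for n,P in(("top",plane("top",T((183,127),(311,182),(278,318),(133,257)),73)),("scene",plane("scene",S((543,135),(663,90),(773,170),(650,218)),73))):
    e=[P[i]-P[i-1] for i in range(4)];print(n,P.mean(0).round(1),[np.linalg.norm(x).round(1) for x in e],[(np.degrees(np.arctan2(x[1],x[0]))%90).round(1) for x in e])
P=plane("scene",S((508,222),(683,343),(785,292)),28);print("cap scene",P[:,:2].round(1).tolist(),"centre",((P[0]+P[2])/2).round(1),np.degrees(np.arctan2(*(P[0]-P[1])[1::-1])).round(1))
P=plane("top",T((122,143),(83,260)),28);print("cap top",P[:,:2].round(1).tolist())
```

```text
top [ 478.2 -272.1   73. ] [np.float64(62.3), np.float64(61.6), np.float64(62.3), np.float64(69.1)] [np.float64(69.0), np.float64(68.2), np.float64(75.9), np.float64(68.7)]
scene [ 482.8 -267.3   73. ] [np.float64(61.3), np.float64(60.3), np.float64(62.0), np.float64(60.4)] [np.float64(68.4), np.float64(68.6), np.float64(68.5), np.float64(67.9)]
cap scene [[465.6, -217.6], [439.9, -306.0], [491.5, -322.8]] centre [ 478.6 -270.2   28. ] 73.8
cap top [[516.8, -236.9], [462.4, -218.9]]
```

```bash
python3 -m jog '{"jaw":[91,91,91,91,91,91,91,91,91,91],"slide":[[0,0,0],[0,0,0],[0,0,0],[0,0,0],[0,0,0],[0,0,0],[-0.5,0,0],[-0.9,0.2,0],[-0.95,0.2,0],[-0.95,0.2,0]],"spin":[-1,-1,-1,-1,-1,-1,-0.4,0,0,0]}' >/dev/null
python3 -m jog '{"jaw":[91,91,91,91,91,91,91,91,91,91],"slide":[[-0.95,0.2,0],[-0.95,0.2,0],[-0.95,0.2,0.2],[-0.95,0.2,0.2],[-0.95,0.2,0.2],[-0.95,0.2,0.2],[-0.95,0.2,0],[-0.6,0.1,0],[-0.2,0,0],[0,0,0]],"spin":[0,0,0,0,0,0,0,0,0,0]}' >/dev/null
python3 go.py 482 -268 44 68.3
```

```text
t 22.8 pos [ 486.8 -244.   147.4] rot [-179.9   -0.    68. ] w 91.2 gf 0.0 F [-0.   0.2  0.1]
slide@goal yaw [-0.8   0.15  3.45] spin -0.04
```

```bash
python3 -m jog '{"jaw":[91,91,91,91,91,91,91,91,91,91],"slide":[[-0.5,0.15,0],[-0.3,0,0],[0,0,0.4],[0,0,0.6],[0,0,0.7],[0,0,0.7],[0,0,0.5],[0,0,0.3],[0,0,0.2],[0,0,0]],"spin":[-0.04,0,0,0,0,0,0,0,0,0]}' >/dev/null
python3 go.py 482 -268 44 68.3
```

```text
t 23.8 pos [ 482.5 -267.6   45.5] rot [-179.9   -0.    68.4] w 91.0 gf 0.0 F [ 0.  -0.1  0.7]
slide@goal yaw [-0.02 -0.01  0.05] spin 0.01
```

```bash
python3 -m jog '{"jaw":[78,72,67,58,58,58,58],"slide":[[0,0,0.04],[0,0,0],[0,0,0],[0,0,0],[0,0,0],[0,0,0],[0,0,0]],"spin":[0,0,0,0,0,0,0]}' 18 >/dev/null
python3 go.py 482 -268 44 68.3
```

```text
t 24.4 pos [ 482.9 -268.3   45.5] rot [180.    0.   68.4] w 63.5 gf 18.0 F [-2.2 -0.2  4.8]
slide@goal yaw [-0.   -0.03  0.05] spin 0.01
```

```bash
python3 -m jog '{"jaw":[58,58,58,58,58,58,58,58,58,58],"slide":[[0,0,-0.15],[0,0,-0.35],[0,0,-0.5],[0,0,-0.6],[0,0,-0.6],[0,0,-0.6],[0,0,-0.5],[0,0,-0.2],[0,0,0],[0,0,0]],"spin":[0,0,0.4,0.8,1,1,1,1,1,1]}' >/dev/null
python3 -m jog '{"jaw":[58,58,58,58,58,58,58,58,58,58],"slide":[[0,-0.3,0],[0.2,-0.6,0],[0.3,-0.9,0],[0.3,-0.95,0],[0.4,-0.95,0],[0.4,-0.95,0],[0.4,-0.95,0],[0.4,-0.95,0],[0.3,-0.95,0],[0.2,-0.95,0]],"spin":[0.8,0,0,0,0,0,0,0,0,0]}' >/dev/null
python3 -m jog '{"jaw":[58,58,58,58,58,58],"slide":[[0,-0.6,0],[0,-0.3,0.2],[0,0,0.3],[0,0,0.3],[0,0,0],[0,0,0]],"spin":[0,0,0,0,0,0]}' >/dev/null
python3 go.py 547.4 21 23 4.7
```

```text
t 27.1 pos [546.9  17.1 125.5] rot [1.8e+02 1.0e-01 4.3e+00] w 63.9 gf 18.0 F [-0.1 -0.2 -0.2]
slide@goal yaw [ 0.03 -0.13  3.42] spin -0.05
```

Holding at 63.9 mm. I'll lower it into the ampoule bin.

```bash
python3 -m jog '{"jaw":[58,58,58,58,58,58,58,58,58,58],"slide":[[0,-0.13,0.3],[0,0,0.5],[0,0,0.6],[0,0,0.6],[0,0,0.5],[0,0,0.3],[0,0,0.2],[0,0,0.15],[0,0,0.1],[0,0,0]],"spin":[-0.05,0,0,0,0,0,0,0,0,0]}' >/dev/null
python3 go.py 547.4 21 23 4.7
```

```text
t 28.1 pos [546.9  21.9  28.6] rot [180.   -0.    4.8] w 64.3 gf 18.0 F [ 0.1 -0.5 -0.4]
slide@goal yaw [0.01 0.03 0.19] spin 0.01
```

```bash
python3 -m jog '{"jaw":[58,58],"slide":[[0,0,0.04],[0,0,0]],"spin":[0,0]}' >/dev/null
python3 go.py 547.4 21 23 4.7
```

```text
t 28.2 pos [547.   21.9  27.6] rot [180.   -0.    4.8] w 63.8 gf 18.0 F [ 0.1  0.  -1. ]
slide@goal yaw [0.01 0.03 0.15] spin 0.01
```

```bash
python3 -m jog '{"jaw":[58,58,58,58],"slide":[[0,0,0.06],[0,0,0.05],[0,0,0.03],[0,0,0]],"spin":[0,0,0,0]}' >/dev/null
python3 go.py 547.4 21 23 4.7
```

```text
t 28.6 pos [546.8  21.9  23.1] rot [180.    0.    4.8] w 63.8 gf 18.0 F [ 0.4 -0.7 -0.7]
slide@goal yaw [0.02 0.03 0.  ] spin 0.01
```

```bash
python3 -m jog '{"jaw":[58,58,58],"slide":[[0,0,0.03],[0,0,0.02],[0,0,0]],"spin":[0,0,0]}' >/dev/null
python3 go.py 547.4 21 23 4.7
```

```text
t 28.9 pos [546.9  21.9  23. ] rot [180.   -0.    4.8] w 64.0 gf 18.0 F [-2.3 -0.1  9.5]
slide@goal yaw [0.02 0.03 0.  ] spin 0.01
```

```bash
python3 -m jog '{"jaw":[70,78,86,91,91,91,91,91,91,91],"slide":[[0,0,0],[0,0,0],[0,0,0],[0,0,0],[0,0,-0.2],[0,0,-0.5],[0,0,-0.8],[0,0,-1],[0,0,-1],[0,-0.3,-0.4]],"spin":[0,0,0,0,0,0,0,0,0,0]}' >/dev/null
python3 -m jog '{"jaw":[91,91,91,91],"slide":[[0,-0.8,0],[0,-0.8,0],[0,-0.3,0],[0,0,0]],"spin":[-0.5,-1,-1,-1]}' >/dev/null
python3 go.py 479 -270 110 72;python3 - <<'E'
from h import *
a=crop("top",360,195,425,260,6,"a.png");b=crop("scene",355,260,420,310,6,"b.png")
o=np.zeros((390,780,3),np.uint8);o[:,:390]=a;o[:300,390:]=b
cv2.imwrite("pics/cap.png",o)
E
```

```text
t 30.4 pos [536.8  89.  138. ] rot [-1.799e+02  1.000e-01  3.320e+01] w 91.2 gf 0.0 F [-0.4  0.4 -1.6]
slide@goal yaw [-11.98   1.87   0.93] spin -4.85
```

View pics/cap.png

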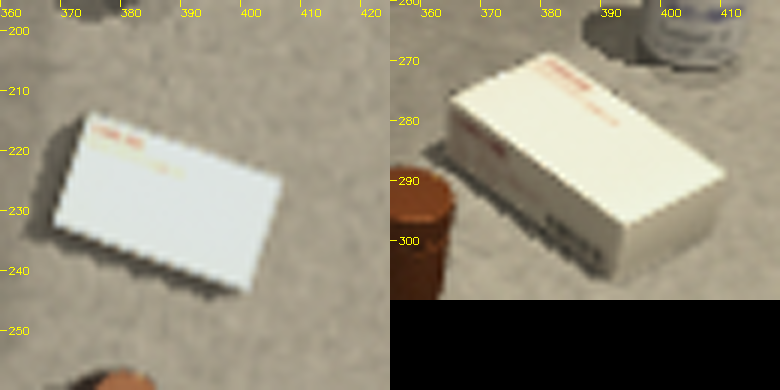

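The cream carton lies alone and flat. Its top corners in the top view are at about (374,214), (407,225), (401,243) and (369,232).

```bash
python3 - <<'E'
from h import *
T=lambda *p:[[360+x/6,195+y/6] for x,y in p]
S=lambda *p:[[355+(x-390)/6,260+y/6] for x,y in p]
for n,P in(("top",plane("top",T((88,113),(283,182),(247,291),(52,223)),28)),("scene",plane("scene",S((450,100),(548,52),(726,173),(626,222)),28))):
    e=[P[i]-P[i-1] for i in range(4)];print(n,P.mean(0).round(1),[np.linalg.norm(x).round(1) for x in e],[(np.degrees(np.arctan2(x[1],x[0]))%90).round(1) for x in e])
E
python3 -m jog '{"jaw":[91,91,91,91,91,91,91,91,91,91],"slide":[[0,0,0],[0,0,0],[0,0,0],[0,0,0],[-0.3,0,0],[-0.6,0,0],[-0.95,0.15,0],[-0.95,0.15,0],[-0.95,0.15,0],[-0.95,0.15,0]],"spin":[-1,-1,-1,-1,-0.8,0,0,0,0,0]}' >/dev/null
python3 -m jog '{"jaw":[91,91,91,91,91,91,91,91,91,91],"slide":[[-0.95,0.15,0],[-0.95,0.15,0],[-0.95,0.15,0],[-0.95,0.15,0],[-0.95,0.15,0],[-0.95,0.15,0],[-0.8,0.15,0],[-0.5,0.1,0],[-0.1,0,0],[0,0,0]],"spin":[0,0,0,0,0,0,0,0,0,0]}' >/dev/null
python3 go.py 480 -270 14 71.5
```

```text
top [ 476.6 -272.    28. ] [np.float64(53.8), np.float64(95.4), np.float64(53.4), np.float64(94.7)] [np.float64(72.0), np.float64(72.0), np.float64(71.3), np.float64(72.3)]
scene [ 479.8 -270.    28. ] [np.float64(92.9), np.float64(54.5), np.float64(95.2), np.float64(52.8)] [np.float64(73.7), np.float64(74.0), np.float64(72.6), np.float64(71.5)]
t 32.5 pos [ 472.2 -264.3  138.3] rot [-180.    -0.    71.1] w 91.2 gf 0.0 F [-0.2  0.3  0.6]
slide@goal yaw [-0.1   0.31  4.14] spin -0.05
```

```bash
python3 -m jog '{"jaw":[91,91,91,91,91,91,91,91,91,91],"slide":[[-0.15,0.27,0],[0,0,0.4],[0,0,0.7],[0,0,0.8],[0,0,0.8],[0,0,0.6],[0,0,0.4],[0,0,0.2],[0,0,0.1],[0,0,0]],"spin":[-0.15,0,0,0,0,0,0,0,0,0]}' >/dev/null
python3 go.py 478.5 -271 14 72.3
```

```text
t 33.5 pos [ 478.9 -271.4   18.8] rot [180.    0.   72.4] w 91.0 gf 0.0 F [0.9 0.4 0. ]
slide@goal yaw [ 0.01 -0.02  0.16] spin 0.01
```

```bash
python3 -m jog '{"jaw":[91,91,91,80,68,60,50,50,50,50],"slide":[[0,0,0.08],[0,0,0.08],[0,0,0],[0,0,0],[0,0,0],[0,0,0],[0,0,0],[0,0,0],[0,0,0],[0,0,0]],"spin":[0,0,0,0,0,0,0,0,0,0]}' 18 >/dev/null
python3 go.py 478.5 -271 14 72.3
```

```text
t 34.5 pos [ 478.6 -271.5   13.9] rot [180.    0.   72.4] w 55.1 gf 18.0 F [0.4 0.6 0.6]
slide@goal yaw [ 0.01 -0.01 -0.  ] spin 0.01
```

```bash
python3 -m jog '{"jaw":[50,50,50,50,50,50,50,50,50,50],"slide":[[0,0,-0.15],[0,0,-0.35],[0,0,-0.5],[0,0,-0.7],[0,0,-0.7],[0,0,-0.7],[0,0,-0.5],[0,0,-0.3],[0,0,0],[0,0,0]],"spin":[0,0,0.4,0.8,1,1,1,1,1,1]}' >/dev/null
python3 -m jog '{"jaw":[50,50,50,50,50,50,50,50,50,50],"slide":[[0,0,0],[0.1,-0.4,0],[0.3,-0.7,0],[0.3,-0.9,0],[0.3,-0.95,0],[0.3,-0.95,0],[0.3,-0.95,0],[0.3,-0.95,0],[0.3,-0.95,0],[0.3,-0.95,0]],"spin":[1,0.26,0,0,0,0,0,0,0,0]}' >/dev/null
python3 -m jog '{"jaw":[50,50,50,50,50,50,50,50,50,50],"slide":[[0.3,-0.95,0],[0.3,-0.95,0],[0.3,-0.95,0],[0.2,-0.95,0],[0.2,-0.8,0],[0.1,-0.5,0],[0,-0.2,0],[0,0,0],[0,0,0],[0,0,0]],"spin":[0,0,0,0,0,0,0,0,0,0]}' >/dev/null
python3 go.py 557.3 129 40 4.7
```

```text
t 37.5 pos [562.6 125.9 130.9] rot [180.    0.    4.6] w 55.1 gf 18.0 F [ 0.  -0.2 -0.8]
slide@goal yaw [-0.17 -0.12  3.03] spin -0.01
```

```bash
python3 -m jog '{"jaw":[50,50,50,50,50,50,50,50,50,50],"slide":[[-0.17,-0.12,0.3],[0,0,0.5],[0,0,0.6],[0,0,0.6],[0,0,0.5],[0,0,0.35],[0,0,0.2],[0,0,0],[0,0,0],[0,0,0]],"spin":[0,0,0,0,0,0,0,0,0,0]}' >/dev/null
python3 go.py 557.3 129 19.5 4.7
```

```text
t 38.5 pos [558.  130.2  40.1] rot [-1.8e+02 -1.0e-01  4.7e+00] w 55.2 gf 18.0 F [-0.1 -1.1 -0.6]
slide@goal yaw [-0.02  0.04  0.69] spin 0.0
```

```bash
python3 -m jog '{"jaw":[50,50,50,50,50,50,50,50],"slide":[[-0.02,0.04,0.1],[0,0,0.2],[0,0,0.15],[0,0,0.1],[0,0,0.06],[0,0,0.04],[0,0,0.02],[0,0,0]],"spin":[0,0,0,0,0,0,0,0]}' >/dev/null
python3 go.py 557.3 129 19.5 4.7
```

```text
t 39.2 pos [557.  128.9  19.4] rot [180.   -0.    4.7] w 55.4 gf 18.0 F [-0.4 -0.7  0.4]
slide@goal yaw [ 0.01 -0.   -0.  ] spin 0.0
```

```bash
python3 -m jog '{"jaw":[50,50],"slide":[[0,0,0.02],[0,0,0]],"spin":[0,0]}' >/dev/null
python3 go.py 557.3 129 19.5 4.7
```

```text
t 39.5 pos [556.9 128.9  19.4] rot [180.   -0.    4.7] w 55.5 gf 18.0 F [-1.6 -0.2  4.6]
slide@goal yaw [ 0.01 -0.   -0.  ] spin 0.0
```

```bash
python3 -m jog '{"jaw":[60,68,76,76,76,76,76,76,76,76],"slide":[[0,0,0],[0,0,0],[0,0,0],[0,0,0],[0,0,-0.2],[0,0,-0.5],[0,0,-0.8],[0,0,-1],[0,0,-1],[0,0,-0.6]],"spin":[0,0,0,0,0,0,0,0,0,0]}' >/dev/null
python3 -m jog '{"jaw":[76,76,76,76,76,76,76,76,76,76],"slide":[[0,0.5,0],[0,0.9,0],[0,1,0],[0,1,0],[0,1,0],[0,1,0],[0,1,0],[0,1,0],[0,1,0],[0,0.4,0]],"spin":[0,0,0,0,0,0,0,0,0,0]}' >/dev/null
python3 -m jog '{"jaw":[76,76,76,76],"slide":[[0,0.4,0],[0,0.2,0],[0,0,0],[0,0,0]],"spin":[0,0,0,0]}' >/dev/null
python3 go.py 557 -150 140 4.7
python3 - <<'E'
from h import *
crop("top",145,165,345,270,4,"fin.png")
E
```

```text
t 41.9 pos [ 579.9 -151.4  141.6] rot [-180.     0.     4.8] w 76.3 gf 0.0 F [-0.2  0.2  0.2]
slide@goal yaw [-0.76 -0.11  0.05] spin 0.01
```

View pics/fin.png

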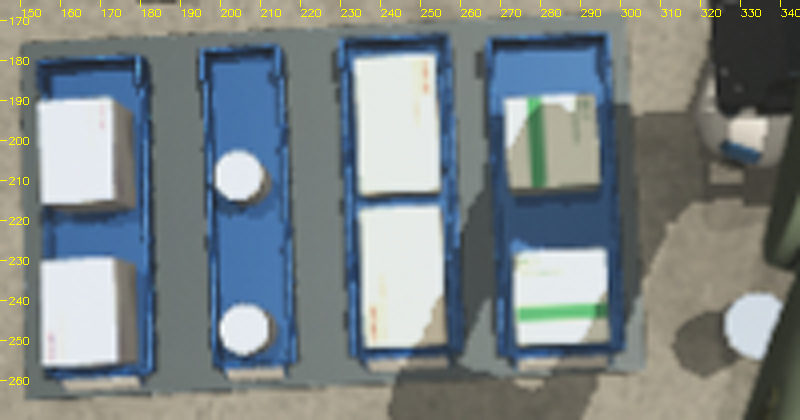

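All four new items lie flat behind the old ones: lancet (165,203), jar (204,209), cream (243,196) and green (282,201). I'll check the tight cream margin, then hand in.

Run:
```python
from h import *
P=plane("top",[[233.5,180],[253,178.5],[254.5,213],[235,214]],33.5)[:,:2];a=np.radians(4.8)
d=P.mean(0)-[508.5,124.9];x=d@[np.cos(a),np.sin(a)];y=d@[-np.sin(a),np.cos(a)];print(P.round(),x.round(1),y.round(1))
if 33<x<61 and abs(y)<8: print(env.job_done())
```

```text
[[599. 158.]
 [605. 104.]
 [509.  97.]
 [505. 150.]] 46.0 -1.5
the job is handed in; nothing more can be done
None
```

All four new supplies were put away in order, upright behind the old ones in their bins; the sample pot and meter were not touched, and the job was handed in at about 42 s with no verdict returned.

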